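# Gauge a heel-rubber bar

### The arm

A 6-joint arm with a two-finger parallel gripper is mounted at the origin on the work surface. World frame = base frame: x ahead of the robot, y to its left, z up, the work surface at z = 0. Lengths are in m, angles in degrees, forces in N, time in s.
With the tool pointing down it reaches from about 0.15 to 0.775 m from the base axis. Payload 6.1 kg.
Tool frame: the origin (TCP) lies midway between the tips of the shut fingers; the grasp point (between the pads) lies 19 mm behind it (r.tcp_to_grasp is the distance from the TCP to the grasp point, in m); z points along the fingers, y is the line along which they close (so a half turn about z gives the same grasp; the last joint's range is limited). The gripper opens to 85 mm and grips with 20 to 120 N. Pads are 22 mm wide; open, the fingers measure 114 mm over their backs; the gripper's body (76 mm by 85 mm) begins 54 mm behind the grasp point. The pads swing forward as they close: fully open they stand 13 mm farther back than shut.
Start: joints at [-69.213, 7.208, -2.269, 80.523, 0, 90], TCP at [0.186, -0.491, 0.231] pointing down, gripper open.
Joint ranges: [-155.77, 155.77], [-54.66, 111.73], [-72.52, 77.12], [-102.08, 115.82], [-83.92, 84.16], [-180, 180]. Speed limits (degrees/s): [136.94, 136.94, 172.46, 180, 180, 180].

### API

Orientations are given as a 3x3 rotation matrix whose columns are the frame's x, y, z axes.
In Python, from bench import r, cams gives the robot as it stands.
- The arm moves only by the tool send_rows, never from a script. Its argument "rows" is a list of rows, each a list of 7 numbers: the shift along the world's x, y, z in m, then the turn, a rotation vector about the world's x, y, z in degrees, then the opening, from 0 (shut) to 1 (fully open). In form: [[dx, dy, dz, wx, wy, wz, grip], ...]. A call has 1 to 20 rows; each row shifts and turns the commanded pose from where the row before left it; what a row does not reach is not made up. A row lasts 1/12 s, in which the tool goes at most 41.7 mm and 7.16 degrees, less where a joint would pass 70% of its speed; a pose out of reach is approached as far as the arm can. A call is refused whole if a number of a shift passes 0.0417 or a number of a turn 7.16, either way. A call with a gripper value outside its range is refused whole. The fingers move at their own pace and stop on an object; "force" is the grip in N (left out, the last holds). Time passes only in rows, so rows that do not move let the fingers close. It gives the time, the measured TCP pose, the force, the opening and the grip force at its end, in the units of the state.
- r.get_obs(): the state, without advancing time (a new reading comes with each control period).
- cams.capture(name): name is "scene" or "side" or "wrist"; returns (picture, depth): 480x640x3 uint8, red, green, blue; 480x640 float32, m along the optical axis (not along the pixel's ray), 0 where there is no reading.
- cams.get_calibration(name): a dict with "camera_matrix" (3x3 intrinsics, pixels), "R" (3x3) and "t" (3): a world point X has camera coordinates R X + t; the wrist camera has in their place "hand_eye" (4x4, takes a point from camera to tool coordinates, whose origin is the TCP and whose axes are the flange's). Camera axes: x right, y down, z forward; pixel columns grow to the right and rows downward; lengths in m; the calibration is good to about 2 mm. The wrist camera is an equidistant fisheye: a pixel r from the principal point sees the ray r / f radians off the axis. A picture is of the moment at which its call begins: read the wrist's pose just before it. get_calibration takes no time and is no camera call.
- r.sign_off(): hands the job in; it is judged then, once.
Trained networks look in the newest picture that a camera, given by its name, has taken for a name from the list of things; names that differ only in an ending like _2 or _b are one class to them, and where a whole thing is asked for, a point or a joint stands for the part that bears it (a point fixed in the world has none). Each returns a list of dicts, best first, with "conf" (0 to 1); they miss things now and then, are a little off and sometimes report something else, mostly with a low value. They report only what shows in the picture. A call takes as long as a camera call. They do not tell look-alikes from the thing itself.
- cams.cut_out(camera, target): "region" (480x640 bool, what is visible of it) and "extent" ([centre column, centre row, width, height] in pixels, round what is visible of it).
The state is a dict: "time": time; "qpos": joint angles; "joint_vel": joint speeds; "tau": joint torques, N m; "ee_pos": TCP position; "tcp_rot": TCP orientation; "ft_force": force on the tool from outside, world axes, zero at the start; "ft_torque": the same for the moment, N m; "opening": opening from 0.0 (shut) to 1.0 (fully open); "grip_force": force on a finger pad.
Only numpy, scipy, OpenCV 4.12 (cv2) and the standard library are available. Lean on these libraries where they do the work, as an engineer would, in place of code of your own. Each camera call takes 0.05 s, during which the arm holds its last target. There are 200 camera calls.

### The job

On the cobbler's bench, lift the thicker of the two black rubber bars out of its cradle and lay it flat and lengthwise on the thickness gauge's steel base, its middle centred under the raised foot, and let go of it. Then press the gauge's head all the way down, so that the sprung foot rests on the middle of the bar and reads its thickness, and leave it so. Leave the thinner bar in its cradle and the other things where they are.

Things in the scene. Friction and masses are not known exactly. Their poses are not given: they have to be found in the camera images.
- thick_bar: the thicker bar: rigid black heel rubber, 200 x 30 x 20 mm thick, about 0.15 kg, loose in a cradle. Origin at the centre of its underside, x along its length, z up.
- thin_bar: the thinner bar, same look: 200 x 30 x 8 mm thick. Origin and axes as for the thick bar. Must stay in its cradle.
- cradle_1: fixed plywood cradle of the thick bar: floor 222 x 52 x 6 mm, and round each end of the bar a pocket (walls 8 mm thick, tops 50 mm above the bench, inside 36 mm wide). Only the middle 62 mm of the bar is open to a grip across its width; lift it straight up. Held there it does not fit under the gauge's head: put it down on clear bench, retake it near an end. Origin underside centre, x along bar.
- cradle_2: an identical cradle that holds the thin bar; the two cradles may swap places.
- gauge: bench thickness gauge, fixed. Dark steel base 12 mm thick, 100 mm along x, from y = -30 to +120 mm; the bar lies on its top, lengthwise along x, overhanging both ends. Column 24 mm square at y = +70 mm, top at 160 mm. Origin on the bench under the foot's axis, z up. Open at -y and both x ends: a bar can come in from -y under the raised foot.
- head (a joint): the gauge's sliding head: how far it is lowered, m; 0 = raised, 0.05 = fully down on its stop. Starts at 0 to 0.012, stays where left (about 10 N to push down). Carries a grey barrel of 28 mm diameter on the foot's axis, 105 to 155 mm above the bench when raised, joined to a 44 mm wide sleeve on the column.
- foot (a joint): the sprung foot in the head: how far it is pushed up into the head, m, 0 (hanging out) to 0.035. With the head fully down it reads the thickness of what lies on the anvil (0 if nothing does). Spring force 2 to 4 N.
- foot_tip (a point): centre of the underside of the foot, a steel pad of 16 mm diameter on a 10 mm rod; 62 mm above the bench (50 mm above the anvil) with the head fully raised.
- cap_top (a point): centre of the top of the black press cap (40 mm diameter, 12 mm thick) on the head, on the foot's axis; 167 mm above the bench with the head fully raised, 117 mm when down. Press here.
- tape_roll: bystander: roll of masking tape lying flat, 100 mm diameter, 24 mm high, 76 mm hole. Origin at the centre of its underside.
- hammer: bystander: hammer lying on the bench, handle along its x.
- tack_tin: bystander: closed metal tin, 64 mm diameter, 70 mm high. Origin at the centre of its underside.
Mind the look-alikes: they are no part of the job. There is more than one size of the thick_bar; the one meant has the size given above. There is more than one size of the gauge; the one meant has the size given above.

How it is judged:
By the outcome, as a careful person would: the job done as asked, in the order asked, and still so for the second after the job is handed in, with the robot touching nothing.
It also fails if it takes over 54 s, if anything falls off the work surface, if the arm or the gripper's body presses on something with over 40 N, if the wrist force passes 120 N, or if a joint passes its speed limit or range.

## Working session

There is one attempt and no reset: what is moved stays moved. The work goes in short steps, Python scripts to look and compute and a tool call to move; the robot and the scene stay as the last step left them, time stands still between calls to the robot, and variables do not carry over. Pictures are saved under pics/ and viewed, at most 10 in all, crops included, and the job is handed in when it is done.

Besides the shell and the picture viewer there is one more tool, called after "Request:" as a command line: name --pt "numbers of a row" for each row, then --argument value for the rest. send_rows: Moves the arm, as the interface text tells. Its arguments: {"type":"object","properties":{"rows":{"type":"array"},"force":{"type":"number"}},"required":["rows"]}

```bash
mkdir -p pics; cat > h.py <<'E'
import numpy as np, cv2
from bench import r, cams
def cloud(name, d):
    c=cams.get_calibration(name); K=np.array(c["camera_matrix"]); R=np.array(c["R"]); t=np.array(c["t"])
    v,u=np.mgrid[:480,:640]
    P=np.stack([(u-K[0,2])/K[0,0]*d,(v-K[1,2])/K[1,1]*d,d],-1)
    return (P-t)@R   # world
E
python3 - <<'E'
from h import *
ims=[]
for n in ("scene","side"):
    p,d=cams.capture(n); np.savez(f"{n}.npz",p=p,d=d); cv2.imwrite(f"pics/{n}0.png",p[...,::-1])
    W=cloud(n,d)
    for t in ("thick_bar","cradle_1","gauge","head","cap_top","tape_roll","hammer","tack_tin"):
        for x in cams.cut_out(n,t):
            m=x["region"]&(d>0); q=W[m]
            print(n,t,round(x["conf"],2),np.round(x["extent"]),np.round(np.median(q,0),3) if len(q) else None, np.round(np.percentile(q,98,axis=0),3) if len(q) else None)
print(r.get_obs()["time"])
E
```

```text
scene thick_bar 0.98 [171. 245.  43.  36.] [ 0.321 -0.36   0.012] [ 0.358 -0.291  0.02 ]
scene thick_bar 0.66 [197. 306.  14.  56.] [ 0.558 -0.337  0.024] [ 0.646 -0.313  0.031]
scene thick_bar 0.61 [200. 307.  31.  81.] [ 0.574 -0.341  0.036] [ 0.674 -0.298  0.053]
scene cradle_1 0.97 [257. 274.  26.  73.] [ 0.55  -0.149  0.034] [ 0.634 -0.108  0.053]
scene cradle_1 0.96 [198. 308.  29.  81.] [ 0.577 -0.342  0.031] [ 0.674 -0.298  0.053]
scene cradle_1 0.64 [343. 328.  35.  37.] [0.774 0.016 0.02 ] [0.821 0.062 0.028]
scene gauge 0.89 [394. 244.  56.  60.] [0.603 0.254 0.013] [0.643 0.33  0.162]
scene gauge 0.72 [324. 185.  73.  79.] [0.343 0.139 0.019] [0.399 0.24  0.23 ]
scene head 0.93 [396. 234.  40.  30.] [0.602 0.237 0.133] [0.623 0.3   0.165]
scene head 0.84 [322. 171.  53.  46.] [0.341 0.119 0.189] [0.378 0.203 0.232]
scene cap_top 0.9 [395. 232.  38.  27.] [0.603 0.243 0.134] [0.627 0.302 0.165]
scene cap_top 0.71 [321. 171.  55.  44.] [0.341 0.118 0.189] [0.378 0.203 0.232]
scene cap_top 0.55 [197. 306.  13.  61.] [ 0.567 -0.337  0.024] [ 0.646 -0.315  0.031]
scene tape_ro
[... 687 characters left out ...]
 298.  75. 116.] [0.318 0.182 0.022] [0.391 0.245 0.233]
side head 0.87 [383. 275.  48.  69.] [0.322 0.147 0.198] [0.373 0.21  0.235]
side head 0.62 [267. 295.  36.  53.] [0.585 0.247 0.138] [0.63  0.308 0.167]
side cap_top 0.79 [384. 275.  50.  71.] [0.323 0.136 0.197] [0.388 0.21  0.235]
side cap_top 0.74 [303. 419. 111.  42.] [0.452 0.48  0.025] [0.545 0.552 0.031]
side cap_top 0.56 [267. 297.  33.  51.] [0.585 0.248 0.138] [0.626 0.308 0.167]
side cap_top 0.18 [247. 240.  34.  29.] [0.771 0.021 0.021] [0.821 0.066 0.031]
side hammer 0.72 [303. 419. 109.  41.] [0.455 0.48  0.024] [0.545 0.553 0.031]
side tack_tin 0.92 [278. 190.  20.  35.] [ 0.747 -0.176  0.058] [ 0.785 -0.16   0.077]
0.9
```

View pics/scene0.png

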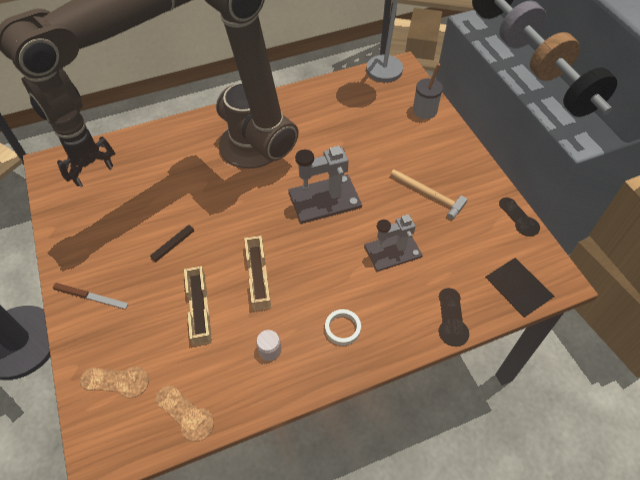

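View pics/side0.png

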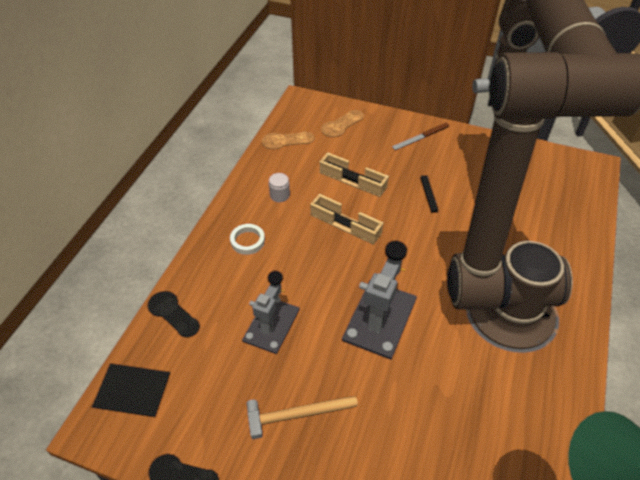

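Candidates by scene pixels:
- **Bars:** in cradle (197,306), in cradle (257,272), and a loose one at (172,243).
- **Gauges:** (394,244), top about 0.165 m, fits the 167 mm description. (324,185), top about 0.23 m, is too large.

The thick bar should be in the (197,306) cradle. I'll measure it and enlarge that area.

```bash
python3 - <<'E'
from h import *
tiles=[]
for n in ("scene","side"):
    z=np.load(n+".npz"); p,d=z["p"],z["d"]; W=cloud(n,d); ok=d>0
    V=p.max(-1)
    def rect(m):
        (c,s,a)=cv2.minAreaRect((W[m][:,:2]*1000).astype(np.float32)); return np.round(c),np.round(s),round(a,1)
    x,y,zz=W[...,0],W[...,1],W[...,2]
    box=lambda a,b,c,e:ok&(x>a)&(x<b)&(y>c)&(y<e)
    tab=box(.4,.5,-.3,-.2); print(n,"table z",np.median(zz[tab]))
    for nm,b in (("A",box(.42,.72,-.42,-.26)),("B",box(.40,.68,-.22,-.06)),("C",box(.2,.42,-.45,-.25))):
        m=b&(V<75)&(zz<.045)&(zz>.004)
        k=cv2.morphologyEx(m.astype(np.uint8),cv2.MORPH_OPEN,np.ones((2,2)))>0
        print(n,nm,"bar z pct",np.round(np.percentile(zz[k],[10,25,50,75,90]),4),rect(k))
        w=b&(zz>.045)&(zz<.06)
        if w.sum()>20: print("   walls",rect(w))
    g=box(.5,.7,.15,.38)
    print("base",rect(g&(zz>.007)&(zz<.018)&(V<110)))
    cap=g&(zz>.14)&(V<70); print("cap",cap.sum(),np.round(W[cap].mean(0),4),np.round(np.percentile(zz[cap],[5,50,75,90,98]),4),rect(cap))
    t=g&(zz>.10)&(V>=70); print("sleeve",np.round(np.median(W[t],0),3))
s=np.load("scene.npz")["p"]
a=cv2.resize(s[220:360,150:290],(560,560),interpolation=cv2.INTER_CUBIC)
b=cv2.resize(s[205:275,360:430],(560,560),interpolation=cv2.INTER_CUBIC)
o=cv2.resize(np.hstack([a,b]),(800,400)); cv2.imwrite("pics/crop1.png",o[...,::-1])
E
```

```text
scene table z -0.0018100793575293226
scene A bar z pct [0.0197 0.0221 0.0244 0.0268 0.0295] (array([ 931., -326.]), array([922.,  58.]), 1.3)
   walls (array([ 562., -338.]), array([ 53., 226.]), 80.2)Traceback (most recent call last):
  File "<stdin>", line 14, in <module>
    return _quantile_unchecked(
        a, q, axis, out, overwrite_input, method, keepdims, weights)
    return _ureduce(a,
                    func=_quantile_ureduce_func,
    ...<5 lines>...
                    overwrite_input=overwrite_input,
                    method=method)
    r = func(a, **kwargs)
    result = _quantile(arr,
                       quantiles=q,
    ...<2 lines>...
                       out=out,
                       weights=wgt)
    slices_having_nans = np.isnan(arr[-1, ...])
                                  ~~~^^^^^^^^^
IndexError: index -1 is out of bounds for axis 0 with size 0
```

```bash
python3 - <<'E'
from h import *
for n in ("scene","side"):
    z=np.load(n+".npz"); p,d=z["p"],z["d"]; W=cloud(n,d); ok=d>0
    V=p.max(-1)
    def rect(m):
        if m.sum()<5: return None
        (c,s,a)=cv2.minAreaRect((W[m][:,:2]*1000).astype(np.float32)); return np.round(c),np.round(s),round(a,1)
    x,y,zz=W[...,0],W[...,1],W[...,2]
    box=lambda a,b,c,e:ok&(x>a)&(x<b)&(y>c)&(y<e)
    tab=box(.4,.5,-.3,-.2); print(n,"table z",np.median(zz[tab]))
    for nm,b in (("A",box(.42,.72,-.42,-.26)),("B",box(.40,.68,-.22,-.06)),("C",box(.2,.42,-.45,-.25))):
        m=b&(V<90)&(zz<.045)&(zz>.003)
        k=m&(cv2.morphologyEx(m.astype(np.uint8),cv2.MORPH_OPEN,np.ones((2,2)))>0)
        print(n,nm,k.sum(),"Vmin",V[b].min(),"bar z", np.round(np.percentile(zz[k],[10,25,50,75,90]),4) if k.sum() else 0,rect(k))
        w=b&(zz>.044)&(zz<.06)
        print("   walls",rect(w))
    g=box(.5,.7,.15,.38)
    print("base",rect(g&(zz>.006)&(zz<.018)&(V<130)))
    cap=g&(zz>.14)&(V<75); print("cap",cap.sum(),np.round(W[cap].mean(0),4),np.round(np.percentile(zz[cap],[5,50,75,90,98]),4),rect(cap))
    t=g&(zz>.10)&(V>=75); print("sleeve",np.round(np.median(W[t],0),3))
s=np.load("scene.npz")["p"]
a=cv2.resize(s[220:360,150:290],(560,560),interpolation=cv2.INTER_CUBIC)
b=cv2.resize(s[205:275,360:430],(560,560),interpolation=cv2.INTER_CUBIC)
o=cv2.resize(np.hstack([a,b]),(800,400)); cv2.imwrite("pics/crop1.png",o[...,::-1])
E
```

```text
scene table z -0.0018100793575293226
scene A 514 Vmin 64 bar z [0.0204 0.0222 0.0244 0.0265 0.0285] (array([ 560., -334.]), array([ 29., 187.]), 80.1)
   walls (array([ 562., -338.]), array([ 53., 226.]), 80.2)
scene B 248 Vmin 74 bar z [0.0077 0.0095 0.012  0.0142 0.016 ] (array([ 495., -140.]), array([ 24., 132.]), 78.9)
   walls (array([ 524., -148.]), array([ 52., 228.]), 77.8)
scene C 307 Vmin 30 bar z [0.007  0.0094 0.0123 0.0151 0.0169] (array([ 319., -354.]), array([ 25., 154.]), 27.9)
   walls None
base (array([595., 259.]), array([151., 103.]), 87.1)
cap 133 [0.5944 0.2138 0.1598] [0.1533 0.1601 0.1622 0.1643 0.1662] (array([594., 213.]), array([39., 37.]), 6.3)
sleeve [0.604 0.267 0.134]
side table z 0.002424576416176603
side A 136 Vmin 7 bar z [0.0155 0.021  0.0258 0.0291 0.0323] (array([ 566., -335.]), array([38., 55.]), 87.7)
   walls (array([ 557., -338.]), array([ 65., 224.]), 79.8)
side B 110 Vmin 28 bar z [0.0119 0.0135 0.0154 0.0177 0.0189] (array([ 530., -148.]), array([27., 64.]), 74.6)
   walls (array([ 519., -147.]), array([ 64., 223.]), 79.0)
side C 235 Vmin 18 bar z [0.0114 0.0144 0.0169 0.0193 0.0208] (array([ 310., -349.]), array([ 23., 153.]), 26.5)
   walls None
base (array([591., 251.]), array([172., 104.]), 88.2)
cap 166 [0.5872 0.2205 0.1615] [0.1439 0.1628 0.1648 0.1662 0.169 ] (array([580., 244.]), array([ 33., 102.]), 17.6)
sleeve [0.587 0.281 0.141]
```

View pics/crop1.png

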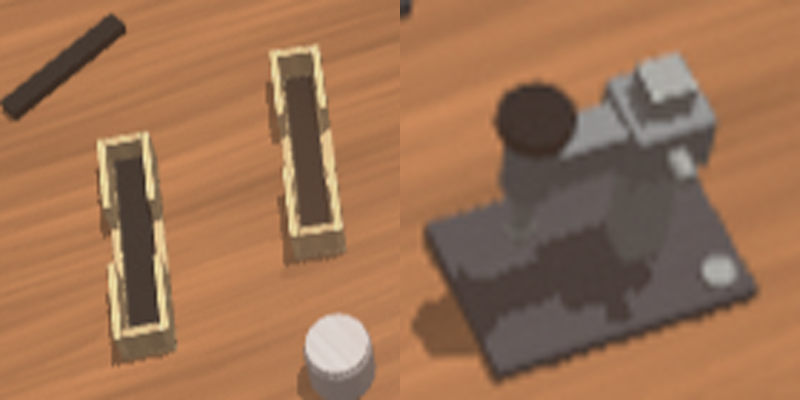

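Crop: the left cradle (left panel ~(140,240), scene (197,306)) holds the bar that sits higher. Its top is about 26 mm, which is 6 + 20, so it is thick_bar. The other cradle's bar tops out at about 14 mm, so it is the thin one. The loose bar at upper left is only 150 mm long, a decoy. The right panel is the small gauge, with a 150 x 100 mm base and a cap at about 165 mm, which is the one meant.

Next I'll check arm clearances over the big gauge.

```bash
python3 - <<'E'
from h import *
print([a for a in dir(r) if a[0]!='_'], r.tcp_to_grasp)
o=r.get_obs(); print(np.round(o["tcp_rot"],3).tolist(), o["ee_pos"],o["ft_force"],o["opening"])
print(np.round(cams.get_calibration("wrist")["hand_eye"],3).tolist(),cams.get_calibration("wrist")["camera_matrix"])
a=np.deg2rad(-69.213); u=np.array([np.cos(a),np.sin(a)]); v=np.array([-u[1],u[0]])
P=np.vstack([cloud(n,np.load(n+".npz")["d"])[np.load(n+".npz")["d"]>0] for n in ("scene","side")])
R=P[:,:2]@u; S=P[:,:2]@v; z=P[:,2]
m=(abs(S)<.12)&(R>-.2)&(R<.7)
for lo in np.arange(0.0,.7,.04):
    k=m&(R>=lo)&(R<lo+.04)&(z>.06); 
    if k.sum(): print(round(lo,2),k.sum(),np.round(np.percentile(z[k],[1,10,50,90,99]),3),np.round(np.percentile(S[k],[2,98]),3))
for n in ("scene","side"):
    W=cloud(n,np.load(n+".npz")["d"]); b=(W[...,0]>.24)&(W[...,0]<.46)&(W[...,1]>.0)&(W[...,1]<.3)&(W[...,2]>.008)
    print(n,[ (h,np.round(np.percentile(W[b&(W[...,2]>h)][:,:2],[1,99],axis=0),3).tolist()) for h in (.008,.05,.15,.2)])
E
```

```text
['Unreachable', 'get_obs', 'sign_off', 'tcp_to_grasp'] 0.0187
[[0.935, 0.355, -0.0], [0.355, -0.935, -0.0], [-0.0, 0.0, -1.0]] [ 0.18631388 -0.49082503  0.2313136 ] [ 0.14002044  0.22009303 -0.3526146 ] 0.9988309537938268
[[-0.001, -0.957, -0.289, 0.074], [1.0, -0.001, -0.0, -0.0], [-0.0, -0.289, 0.957, -0.142], [0.0, 0.0, 0.0, 1.0]] [[371.64829954   0.         319.88425216]
 [  0.         371.64829954 240.44953352]
 [  0.           0.           1.        ]]
0.0 6504 [0.203 0.231 0.672 0.715 0.723] [-0.062  0.117]
0.04 2985 [0.066 0.135 0.72  0.729 0.732] [-0.068  0.116]
0.08 584 [0.45  0.713 0.725 0.728 0.73 ] [-0.057  0.118]
0.12 641 [0.631 0.691 0.72  0.727 0.728] [-0.029  0.111]
0.16 787 [0.631 0.654 0.714 0.726 0.728] [-0.031  0.055]
0.2 889 [0.634 0.654 0.705 0.725 0.728] [-0.027  0.056]
0.24 984 [0.634 0.655 0.696 0.725 0.728] [-0.026  0.057]
0.28 823 [0.634 0.654 0.686 0.712 0.725] [-0.008  0.057]
0.32 773 [0.633 0.652 0.686 0.711 0.717] [0.026 0.057]
0.36 872 [0.635 0.654 0.694 0.719 0.722] [0.    0.055]
0.4 877 [0.638 0.657 0.698 0.718 0.72 ] [-0.011  0.052]
0.44 1673 [0.27  0.343 0.66  0.714 0.718] [-0.036  0.052]
0.48 3483 [0.279 0.403 0.575 0.715 0.721] [-0.035  0.059]
0.52 3396 [0.312 0.393 0.577 0.716 0.722] [-0.032  0.061]
0.56 1591 [0.251 0.298 0.551 0.694 0.706] [-0.029  0.052]
0.6 8 [0.292 0.293 0.297 0.309 0.313] [-0.008  0.013]
scene [(0.008, [[0.263, 0.042], [0.401, 0.242]]), (0.05, [[0.304, 0.058], [0.382, 0.204]]), (0.15, [[0.304, 0.057], [0.382, 0.204]]), (0.2, [[0.3, 0.055], [0.36, 0.201]])]
side [(0.008, [[0.257, 0.049], [0.398, 0.248]]), (0.05, [[0.297, 0.06], [0.374, 0.21]]), (0.15, [[0.297, 0.06], [0.375, 0.21]]), (0.2, [[0.297, 0.058], [0.356, 0.208]])]
```

Clearances are fine: the forearm stays high. I'll use tool-x azimuth about 170–177° throughout, which keeps the wrist camera away from the gauge and joint 6 in range. First, go above the thick bar's cradle.

Request:
send_rows --pt "0.019 0.0077 -0.001 0 0 7.1 1" --pt "0.019 0.0077 -0.001 0 0 7.1 1" --pt "0.019 0.0077 -0.001 0 0 7.1 1" --pt "0.019 0.0077 -0.001 0 0 7.1 1" --pt "0.019 0.0077 -0.001 0 0 7.1 1" --pt "0.019 0.0077 -0.001 0 0 7.1 1" --pt "0.019 0.0077 -0.001 0 0 7.1 1" --pt "0.019 0.0077 -0.001 0 0 7.1 1" --pt "0.019 0.0077 -0.001 0 0 7.1 1" --pt "0.019 0.0077 -0.001 0 0 7.1 1" --pt "0.019 0.0077 -0.001 0 0 7.1 1" --pt "0.019 0.0077 -0.001 0 0 7.1 1" --pt "0.019 0.0077 -0.001 0 0 7.1 1" --pt "0.019 0.0077 -0.001 0 0 7.1 1" --pt "0.019 0.0077 -0.001 0 0 7.1 1" --pt "0.019 0.0077 -0.001 0 0 7.1 1" --pt "0.019 0.0077 -0.001 0 0 7.1 1" --pt "0.019 0.0077 -0.001 0 0 7.1 1" --pt "0.019 0.0077 -0.001 0 0 7.1 1" --pt "0.019 0.0077 -0.001 0 0 7.1 1"

```text
time: 2.57
ee_pos: [0.5672, -0.3363, 0.2111]
tcp_rot: [[-0.957, 0.29, -0.0], [0.29, 0.957, 0.0], [0.0, -0.0, -1.0]]
ft_force: [0.1, -0.7, 0.7]
opening: 1.0
grip_force: 0.0
```

Request:
send_rows --pt "0 0 0 0 0 7.1 1" --pt "0 0 0 0 0 0 1" --pt "0 0 0 0 0 0 1"

```text
time: 2.82
ee_pos: [0.5663, -0.3367, 0.211]
tcp_rot: [[-0.984, 0.179, -0.001], [0.179, 0.984, 0.0], [0.001, 0.0, -1.0]]
ft_force: [-0.5, 0.7, -0.3]
opening: 0.999
grip_force: 0.0
```

```bash
cat >> h.py <<'E'
def wcloud():
    "wrist picture, depth and world points"
    o=r.get_obs(); p,d=cams.capture("wrist"); c=cams.get_calibration("wrist"); K=np.array(c["camera_matrix"])
    v,u=np.mgrid[:480,:640]; x=(u-K[0,2])/K[0,0]; y=(v-K[1,2])/K[1,1]; th=np.hypot(x,y); s=np.tan(th)/np.maximum(th,1e-9)
    P=np.stack([x*s*d,y*s*d,d],-1); H=np.array(c["hand_eye"])
    W=(P@H[:3,:3].T+H[:3,3])@np.array(o["tcp_rot"]).T+np.array(o["ee_pos"])
    return p,d,W,o
def rect(Q):
    (c,s,a)=cv2.minAreaRect((Q[:,:2]*1000).astype(np.float32)); return np.round(c,1),np.round(s,1),round(a,1)
E
python3 - <<'E'
from h import *
p,d,W,o=wcloud(); cv2.imwrite("pics/w1.png",p[...,::-1]); np.savez("w1.npz",p=p,d=d,W=W)
print(o["time"],o["ee_pos"],np.round(o["tcp_rot"],3).tolist(),np.round(o["qpos"],1))
V=p.max(-1); x,y,z=W[...,0],W[...,1],W[...,2]; near=(d>0)&(abs(x-.56)<.15)&(abs(y+.338)<.06)
print("table",np.median(z[(d>0)&(abs(z)<.012)]))
b=near&(V<95)&(z>.015)&(z<.04); print("bar",b.sum(),rect(W[b]),np.median(z[b]))
w=near&(z>.042)&(z<.06); print("walls",w.sum(),rect(W[w]))
for t in ("thick_bar","cradle_1"):
  for q in cams.cut_out("wrist",t):
    k=q["region"]&(d>0); print(t,round(q["conf"],2),np.round(q["extent"]),rect(W[k]),np.median(z[k]))
E
```

```text
2.8167 [ 0.56634971 -0.33667794  0.21101102] [[-0.984, 0.179, -0.001], [0.179, 0.984, 0.0], [0.001, 0.0, -1.0]] [-30.7  22.3  14.7  82.4  -0.  -20.4]
table -0.00044230012068174895
bar 7145 (array([ 558.6, -336.4]), array([ 36.4, 208.7]), 79.9) 0.025485454248152295
walls 4359 (array([ 558.1, -336.6]), array([ 52.9, 221.2]), 79.9)
thick_bar 0.93 [203.   9.  45.  17.] (array([ 341.6, -408.8]), array([22.1, 28.5]), 27.8) 0.014015075844847721
thick_bar 0.84 [320. 201.  38. 213.] (array([ 559.3, -335.8]), array([ 33.4, 203.5]), 79.9) 0.025466437395788744
cradle_1 0.79 [507. 136.  79. 242.] (array([ 521. , -130.2]), array([ 88.2, 259.2]), 77.3) 0.03304254610283437
cradle_1 0.69 [317. 201.  66. 248.] (array([ 572.4, -337. ]), array([ 60. , 249.8]), 78.9) 0.04804636857425103
```

View pics/w1.png

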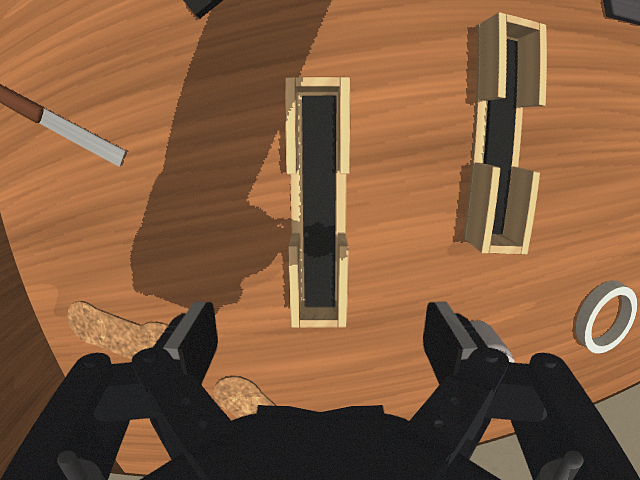

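Wrist view: the thick bar is centred at (320,201) in its cradle, top about 26 mm. The thin bar's cradle is at (507,136). Descend and grip.

Request:
send_rows --pt "-0.007 0.0005 -0.03 0 0 0 1" --pt "0 0 -0.036 0 0 0 1" --pt "0 0 -0.036 0 0 0 1" --pt "0 0 -0.036 0 0 0 1" --pt "0 0 -0.036 0 0 0 1" --pt "0 0 -0.014 0 0 0 1" --pt "0 0 -0.0135 0 0 0 1" --pt "0 0 0 0 0 0 1" --pt "0 0 0 0 0 0 0.2" --pt "0 0 0 0 0 0 0.2" --pt "0 0 0 0 0 0 0.1" --pt "0 0 0 0 0 0 0" --pt "0 0 0 0 0 0 0" --pt "0 0 0 0 0 0 0" --pt "0 0 0 0 0 0 0" --pt "0 0 0 0 0 0 0" --force 60

```text
time: 4.3
ee_pos: [0.5602, -0.3368, 0.0114]
tcp_rot: [[-0.984, 0.176, 0.002], [0.176, 0.984, -0.001], [-0.002, -0.001, -1.0]]
ft_force: [0.4, 0.8, 6.9]
opening: 0.333
grip_force: 61.1
```

Request:
send_rows --pt "0 0 0.01 0 0 0 0" --pt "0 0 0.02 0 0 0 0" --pt "0 0 0.025 0 0 0 0" --pt "0 0 0.025 0 0 0 0" --pt "0 0 0.025 0 0 0 0" --pt "0 0 0 0 0 0 0" --pt "0 0 0 0 0 0 0"

```text
time: 4.88
ee_pos: [0.5601, -0.3368, 0.1167]
tcp_rot: [[-0.984, 0.176, 0.003], [0.176, 0.984, -0.002], [-0.003, -0.001, -1.0]]
ft_force: [0.6, 0.6, -1.6]
opening: 0.339
grip_force: 60.2
```

```bash
python3 - <<'E'
from h import *
p,d,W,o=wcloud(); print(o["ee_pos"],o["opening"],o["grip_force"],o["ft_force"])
for q in cams.cut_out("wrist","thick_bar"):
    k=q["region"]&(d>0); print(round(q["conf"],2),np.round(q["extent"]),rect(W[k]),np.percentile(W[k][:,2],[10,50,90]))
E
```

```text
[ 0.56014271 -0.33678823  0.11671639] 0.33899619425990435 60.24397015571594 [ 0.64423273  0.64794013 -1.55681517]
0.81 [320. 236.  92. 353.] (array([ 548.2, -334.7]), array([ 61.9, 225. ]), 83.3) [0.12992698 0.13073738 0.13151304]
```

Lifted level: top at 0.131, bottom 6 mm below the TCP. Carry it to clear bench at about (0.57, 0.04), turn it to match the gauge, and set it down.

Request:
send_rows --pt "0.001 0.02 0 0 0 0.6 0" --pt "0.001 0.034 0 0 0 0.6 0" --pt "0.001 0.034 0 0 0 0.6 0" --pt "0.001 0.034 0 0 0 0.6 0" --pt "0.001 0.034 0 0 0 0.6 0" --pt "0.001 0.034 0 0 0 0.6 0" --pt "0.001 0.034 0 0 0 0.6 0" --pt "0.001 0.034 0 0 0 0.6 0" --pt "0.001 0.034 0 0 0 0.6 0" --pt "0.001 0.034 0 0 0 0.6 0" --pt "0 0.034 0 0 0 0.6 0" --pt "0 0.017 0 0 0 0.6 0" --pt "0 0 -0.02 0 0 0 0" --pt "0 0 -0.03 0 0 0 0" --pt "0 0 -0.03 0 0 0 0" --pt "0 0 -0.02 0 0 0 0" --pt "0 0 0 0 0 0 0" --pt "0 0 0 0 0 0 0"

```text
time: 6.48
ee_pos: [0.5671, 0.0405, 0.0127]
tcp_rot: [[-0.999, 0.051, -0.005], [0.051, 0.999, -0.0], [0.005, -0.001, -1.0]]
ft_force: [0.2, -0.4, -0.8]
opening: 0.33
grip_force: 60.1
```

Request:
send_rows --pt "0 0 -0.003 0 0 0 0" --pt "0 0 -0.002 0 0 0 0" --pt "0 0 -0.001 0 0 0 0" --pt "0 0 0 0 0 0 0" --pt "0 0 0 0 0 0 1" --pt "0 0 0 0 0 0 1" --pt "0 0 0 0 0 0 1" --pt "0 0 0 0 0 0 1" --pt "0 0 0.03 0 0 0 1" --pt "0 0 0.04 0 0 0 1" --pt "0 0 0.04 0 0 0 1" --pt "0 0 0.04 0 0 0 1" --pt "0 0 0.03 0 0 0 1" --pt "0 0 0 0 0 0 1" --pt "0 0 0 0 0 0 1"

```text
time: 7.73
ee_pos: [0.5706, 0.0408, 0.1912]
tcp_rot: [[-0.999, 0.051, 0.005], [0.051, 0.999, 0.0], [-0.005, 0.001, -1.0]]
ft_force: [-0.3, 0.1, -1.5]
opening: 1.0
grip_force: 0.0
```

```bash
python3 - <<'E'
from h import *
p,d,W,o=wcloud(); cv2.imwrite("pics/w2.png",p[...,::-1]); np.savez("w2.npz",p=p,d=d,W=W)
print(o["time"],o["ee_pos"],np.round(o["tcp_rot"],3).tolist())
V=p.max(-1); x,y,z=W[...,0],W[...,1],W[...,2]; ok=d>0
for q in cams.cut_out("wrist","thick_bar"):
    k=q["region"]&ok; print(round(q["conf"],2),np.round(q["extent"]),rect(W[k]),np.percentile(z[k],[10,50,90]))
b=ok&(x>.44)&(x<.7)&(abs(y-.04)<.05)&(z>.013)&(z<.03); print("bar",b.sum(),rect(W[b]))
g=ok&(x>.5)&(x<.7)&(y>.13)&(y<.38)
k=g&(z>.006)&(z<.018)&(V<140); print("base",rect(W[k]),np.median(z[k]))
k=g&(z>.15)&(y<.26); print("cap",k.sum(),rect(W[k]),np.percentile(z[k],[50,90])) if k.sum()>5 else 0
E
```

```text
7.7333 [0.57060512 0.04080135 0.19117566] [[-0.999, 0.051, 0.005], [0.051, 0.999, 0.0], [-0.005, 0.001, -1.0]]
0.92 [320. 209.  40. 220.] (array([572.5,  41.1]), array([ 33.7, 209.1]), 86.9) [0.01847485 0.01942803 0.02035254]
0.52 [11. 12. 22. 23.] (array([ 295.5, -308.8]), array([17.9, 39.6]), 28.0) [0.00148543 0.00888685 0.01531872]
bar 7527 (array([570.4,  41. ]), array([ 30.5, 199.8]), 87.2)
base (array([590.5, 261.4]), array([151.5, 100.5]), 88.0) 0.011444166332809036
cap 2412 (array([588.8, 216.1]), array([39.8, 39.4]), 50.6) [0.16133908 0.1622698 ]
```

View pics/w2.png

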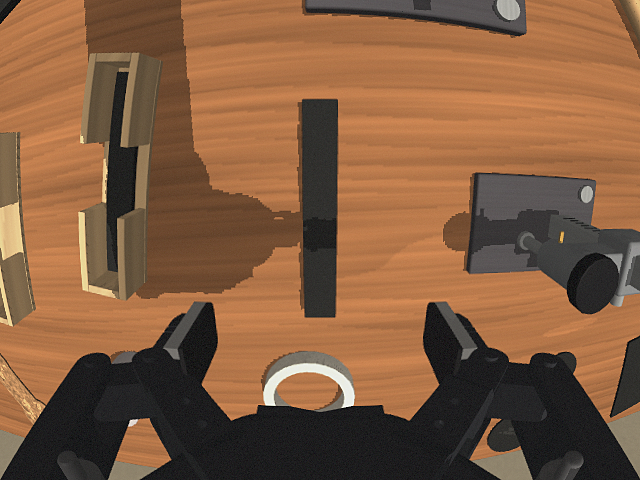

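Wrist view: the bar lies flat on clear bench at (320,209), and the gauge base is at about (535,225) with its cap at (593,283). Bar centre is (570.4, 41.0) mm at −2.8°. The foot axis from base and cap is (588.9, 216.3) mm at −2.0°, and the cap top is at 162 mm. Regrip 84 mm toward the near end.

Request:
send_rows --pt "-0.028 0.0014 -0.01 0 0 0 1" --pt "-0.028 0.0014 -0.02 0 0 0 1" --pt "-0.028 0.0015 -0.025 0 0 0 1" --pt "0 0 -0.035 0 0 0 1" --pt "0 0 -0.035 0 0 0 1" --pt "0 0 -0.035 0 0 0 1" --pt "0 0 -0.015 0 0 0 1" --pt "0 0 -0.009 0 0 0 1" --pt "0 0 0 0 0 0 1" --pt "0 0 0 0 0 0 0.2" --pt "0 0 0 0 0 0 0.2" --pt "0 0 0 0 0 0 0.1" --pt "0 0 0 0 0 0 0" --pt "0 0 0 0 0 0 0" --pt "0 0 0 0 0 0 0" --pt "0 0 0 0 0 0 0" --force 80

```text
time: 9.17
ee_pos: [0.4863, 0.0451, 0.0062]
tcp_rot: [[-0.999, 0.051, 0.002], [0.051, 0.999, 0.0], [-0.002, 0.0, -1.0]]
ft_force: [-1.0, -0.8, 5.7]
opening: 0.327
grip_force: 79.7
```

Request:
send_rows --pt "0 0 0.008 0 0 0 0" --pt "0 0 0.016 0 0 0.4 0" --pt "0.0062 0.01 0 0 0 0.4 0" --pt "0.0062 0.02 0 0 0 0 0" --pt "0.0062 0.02 0 0 0 0 0" --pt "0 0 0 0 0 0 0" --pt "0 0 0 0 0 0 0"

```text
time: 9.75
ee_pos: [0.5041, 0.0961, 0.0285]
tcp_rot: [[-0.999, 0.035, -0.0], [0.035, 0.999, -0.0], [0.0, -0.0, -1.0]]
ft_force: [0.2, -0.9, -1.4]
opening: 0.331
grip_force: 79.2
```

```bash
python3 - <<'E'
from h import *
p,d,W,o=wcloud(); 
print(o["time"],o["ee_pos"],np.round(o["tcp_rot"],3).tolist())
R=np.array(o["tcp_rot"]); x,y,z=W[...,0],W[...,1],W[...,2]; e=o["ee_pos"]
b=(d>0)&(x>e[0]-.1)&(x<e[0]+.25)&(abs(y-e[1]+.003)<.03)&(z>.03)&(z<.055)
for lo in np.arange(e[0]-.03,e[0]+.2,.03):
    k=b&(x>lo)&(x<lo+.03); print(round(lo,3),k.sum(),np.round(np.median(z[k]),4) if k.sum() else 0,np.round(np.median(y[k]),4) if k.sum() else 0)
for n in ("scene","side"):
    p,d=cams.capture(n); W=cloud(n,d); x,y,z=W[...,0],W[...,1],W[...,2]; V=p.max(-1)
    b=(d>0)&(x>.46)&(x<.72)&(abs(y-.095)<.03)&(z>.03)&(z<.06)&(V<90)
    for lo in np.arange(.5,.7,.04):
        k=b&(x>lo)&(x<lo+.04); print(n,round(lo,3),k.sum(),np.round(np.percentile(z[k],[25,50]),4) if k.sum() else 0)
    print(rect(W[b]) if b.sum() else 0)
E
```

```text
9.75 [0.50414997 0.09609314 0.02854789] [[-0.999, 0.035, -0.0], [0.035, 0.999, -0.0], [0.0, -0.0, -1.0]]
0.474 5207 0.0418 0.0965
0.504 4249 0.0417 0.0959
0.534 1737 0.0414 0.0953
0.564 0 0 0
0.594 0 0 0
0.624 0 0 0
0.654 0 0 0
0.684 0 0 0
scene 0.5 142 [0.038  0.0415]
scene 0.54 122 [0.0366 0.0391]
scene 0.58 127 [0.0374 0.0394]
scene 0.62 121 [0.0376 0.0399]
scene 0.66 115 [0.0361 0.0388]
(array([590.1,  95.3]), array([203.8,  52.4]), 1.9)
side 0.5 34 [0.0365 0.0402]
side 0.54 149 [0.0396 0.0421]
side 0.58 149 [0.0392 0.0419]
side 0.62 141 [0.0392 0.0418]
side 0.66 85 [0.0387 0.0413]
(array([586.3,  99.2]), array([200.1,  52.6]), 0.8)
```

The bar is held level: top about 42 mm, below the foot at about 57 mm, and bottom about 22 mm, above the 12 mm base. Slide it in under the foot.

Request:
send_rows --pt "0.0008 0.015 0 0 0 0 0" --pt "0 0.025 0 0 0 0 0" --pt "0 0.025 0 0 0 0 0" --pt "0 0.025 0 0 0 0 0" --pt "0 0.02 0 0 0 0 0" --pt "0 0.013 0 0 0 0 0" --pt "0 0 -0.003 0 0 0 0" --pt "0 0 -0.003 0 0 0 0" --pt "0 0 -0.002 0 0 0 0" --pt "0 0 0 0 0 0 0" --pt "0 0 0 0 0 0 0"

```text
time: 10.82
ee_pos: [0.5045, 0.2169, 0.0205]
tcp_rot: [[-0.999, 0.038, -0.001], [0.038, 0.999, -0.0], [0.001, -0.001, -1.0]]
ft_force: [-1.1, -0.6, -1.5]
opening: 0.325
grip_force: 79.3
```

Request:
send_rows --pt "0.0004 0.002 0 0 0 0 0" --pt "0 0 0 0 0 0 0" --pt "0 0 -0.001 0 0 0 0" --pt "0 0 0 0 0 0 0"

```text
time: 11.15
ee_pos: [0.5051, 0.2199, 0.0198]
tcp_rot: [[-0.999, 0.037, 0.0], [0.037, 0.999, 0.0], [-0.0, 0.0, -1.0]]
ft_force: [-0.7, -0.4, -1.9]
opening: 0.323
grip_force: 79.3
```

```bash
python3 - <<'E'
from h import *
o=r.get_obs(); print(o["ee_pos"],np.round(o["tcp_rot"],3).tolist(),o["ft_force"])
o8=None
for n in ("scene","side"):
    p,d=cams.capture(n); W=cloud(n,d); x,y,z=W[...,0],W[...,1],W[...,2]; V=p.max(-1)
    b=(d>0)&(x>.46)&(x<.72)&(abs(y-.216)<.03)&(z>.022)&(z<.05)&(V<100)
    for lo in np.arange(.48,.72,.04):
        k=b&(x>lo)&(x<lo+.04); print(n,round(lo,3),k.sum(),np.round(np.median(W[k],0),4) if k.sum() else 0)
    o8=cv2.resize(p[200:290,340:460] if n=="scene" else p[250:370,200:360],(400,300),interpolation=cv2.INTER_CUBIC) if o8 is None else np.hstack([o8,cv2.resize(p[250:370,200:360],(400,300),interpolation=cv2.INTER_CUBIC)])
cv2.imwrite("pics/in.png",o8[...,::-1])
E
```

```text
[0.50514766 0.21987377 0.01977493] [[-0.999, 0.037, 0.0], [0.037, 0.999, 0.0], [-0.0, 0.0, -1.0]] [-0.70456446 -0.36399614 -1.87842332]
scene 0.48 93 [0.5121 0.2201 0.0341]
scene 0.52 115 [0.5374 0.2139 0.0304]
scene 0.56 100 [0.5843 0.2109 0.0302]
scene 0.6 126 [0.6208 0.2137 0.0308]
scene 0.64 132 [0.6598 0.2107 0.0298]
scene 0.68 50 [0.6882 0.2113 0.0294]
side 0.48 91 [0.4949 0.221  0.0355]
side 0.52 86 [0.5509 0.2176 0.034 ]
side 0.56 139 [0.5767 0.2177 0.0342]
side 0.6 0 0
side 0.64 94 [0.6688 0.2138 0.0335]
side 0.68 28 [0.6842 0.2168 0.0338]
```

View pics/in.png

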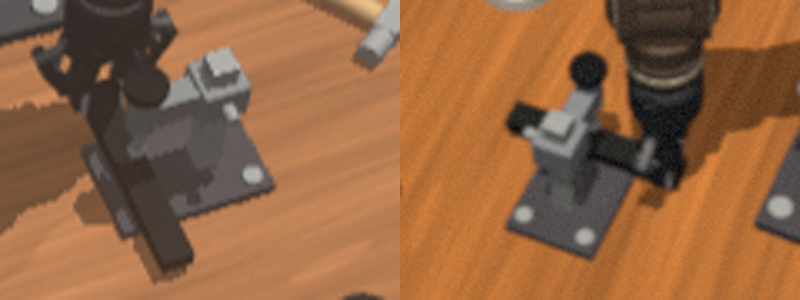

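The bar lies lengthwise over the base under the foot in both views (left panel ~(140,180), right panel ~(590,145)), about 1 mm above the steel. Lower it, release, rise.

Request:
send_rows --pt "0 -0.0005 -0.001 0 0 0 0" --pt "0 0 -0.0005 0 0 0 0" --pt "0 0 0 0 0 0 0" --pt "0 0 0 0 0 0 0.5" --pt "0 0 0 0 0 0 0.7" --pt "0 0 0 0 0 0 0.7" --pt "0 0 0 0 0 0 0.7" --pt "0 0 0.02 0 0 0 0.7" --pt "0 0 0.04 0 0 0 0.7" --pt "0 0 0.04 0 0 0 0.7" --pt "0 0 0.04 0 0 0 0.7" --pt "0 0 0.04 0 0 0 0.7" --pt "-0.02 0 0.03 0 0 0 0.7" --pt "-0.02 0 0 0 0 0 0.5" --pt "0 0 0 0 0 0 0" --pt "0 0 0 0 0 0 0"

```text
time: 12.58
ee_pos: [0.4649, 0.2196, 0.229]
tcp_rot: [[-0.999, 0.036, 0.002], [0.036, 0.999, 0.001], [-0.002, 0.001, -1.0]]
ft_force: [-0.9, 0.4, -0.3]
opening: 0.282
grip_force: 0.0
```

```bash
python3 - <<'E'
from h import *
p,d,W,o=wcloud(); print(o["time"],o["ee_pos"],o["opening"])
cv2.imwrite("pics/w3.png",p[...,::-1]); V=p.max(-1); x,y,z=W[...,0],W[...,1],W[...,2]; ok=d>0
for nm,(p,d,W) in {"wrist":(p,d,W),**{n:(*(q:=cams.capture(n)),cloud(n,q[1])) for n in ("scene","side")}}.items():
    x,y,z=W[...,0],W[...,1],W[...,2]; ok=d>0
    b=ok&(x>.46)&(x<.72)&(abs(y-.216)<.05)&(z>.025)&(z<.04)&(p.max(-1)<100); print(nm,"bar",b.sum(),rect(W[b]),np.median(z[b]))
    for s in (b&(x<.535),b&(x>.645)): 
        if s.sum()>4: print("  end",np.round(W[s].mean(0),4),round(x[s].min(),4),round(x[s].max(),4))
    k=ok&(abs(x-.59)<.05)&(abs(y-.216)<.04)&(z>.15); print("  cap",k.sum(),rect(W[k]) if k.sum()>4 else 0,np.median(z[k]))
E
```

```text
12.5833 [0.46489622 0.21960957 0.22899822] 0.2822155453373554
wrist bar 3329 (array([559.5, 217.6]), array([ 30.8, 142.3]), 88.5) 0.03150124227541057
  end [0.5108 0.2194 0.0313] 0.4881 0.535
  cap 1106 (array([578.5, 217.3]), array([39.8, 20.3]), 87.9) 0.16107609145973384
scene bar 518 (array([592.2, 213.9]), array([ 32.5, 203.6]), 88.0) 0.03066073326054087
  end [0.5139 0.2163 0.0308] 0.491 0.535
  end [0.6694 0.2107 0.0305] 0.6451 0.6936
  cap 149 (array([592.7, 214.8]), array([37.3, 42.9]), 66.9) 0.1592496525308772
side bar 543 (array([588.1, 215.6]), array([ 35. , 200.6]), 87.5) 0.032815325299590414
  end [0.5119 0.2204 0.0328] 0.4881 0.5347
  end [0.6712 0.214  0.0336] 0.6518 0.6887
  cap 194 (array([588.4, 215.6]), array([39.1, 39.5]), 84.1) 0.16302127777996284
```

View pics/w3.png

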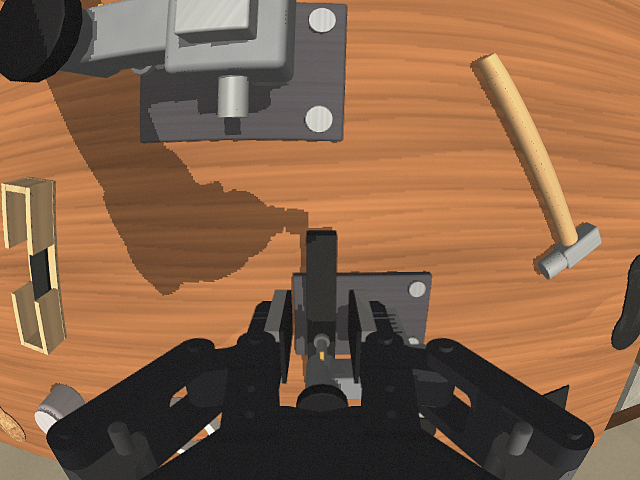

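Wrist view: the bar runs from (321,235) under the head at about (321,385). All three cameras put the bar centre within 1 mm of the cap axis. Shut the fingers, go above the cap and come down near it.

Request:
send_rows --pt "0.02 -0.0034 0 0 0 0 0" --pt "0.035 0 0 0 0 0 0" --pt "0.035 0 0 0 0 0 0" --pt "0.024 0 0 0 0 0 0" --pt "0.01 0 -0.01 0 0 0 0" --pt "0 0 -0.03 0 0 0 0" --pt "0 0 -0.017 0 0 0 0" --pt "0 0 0 0 0 0 0" --pt "0 0 0 0 0 0 0"

```text
time: 13.48
ee_pos: [0.588, 0.2156, 0.1693]
tcp_rot: [[-0.999, 0.037, -0.004], [0.037, 0.999, -0.001], [0.004, -0.002, -1.0]]
ft_force: [0.4, -0.4, 0.6]
opening: -0.001
grip_force: 0.0
```

Request:
send_rows --pt "0.0005 0.0005 -0.004 0 0 0 0" --pt "0 0 -0.004 0 0 0 0" --pt "0 0 -0.004 0 0 0 0" --pt "0 0 -0.004 0 0 0 0" --pt "0 0 -0.004 0 0 0 0" --pt "0 0 -0.004 0 0 0 0" --pt "0 0 -0.004 0 0 0 0" --pt "0 0 -0.004 0 0 0 0" --pt "0 0 -0.004 0 0 0 0" --pt "0 0 0 0 0 0 0"

```text
time: 14.32
ee_pos: [0.5902, 0.2169, 0.1363]
tcp_rot: [[-0.999, 0.037, 0.002], [0.037, 0.999, 0.001], [-0.002, 0.001, -1.0]]
ft_force: [-0.3, -0.4, 1.6]
opening: -0.004
grip_force: 0.5
```

Request:
send_rows --pt "0 0 -0.004 0 0 0 0" --pt "0 0 -0.004 0 0 0 0" --pt "0 0 -0.004 0 0 0 0" --pt "0 0 -0.002 0 0 0 0" --pt "0 0 -0.002 0 0 0 0"

```text
time: 14.73
ee_pos: [0.5902, 0.2169, 0.1212]
tcp_rot: [[-0.999, 0.037, 0.003], [0.037, 0.999, 0.001], [-0.003, 0.001, -1.0]]
ft_force: [-2.0, -0.2, 9.0]
opening: 0.0
grip_force: 4.4
```

Request:
send_rows --pt "0 0 -0.001 0 0 0 0" --pt "0 0 -0.001 0 0 0 0"

```text
time: 14.9
ee_pos: [0.5902, 0.2169, 0.1193]
tcp_rot: [[-0.999, 0.037, 0.003], [0.037, 0.999, 0.001], [-0.003, 0.001, -1.0]]
ft_force: [-1.9, -0.1, 8.7]
opening: 0.002
grip_force: 4.3
```

Request:
send_rows --pt "0 0 -0.001 0 0 0 0" --pt "0 0 -0.001 0 0 0 0"

```text
time: 15.07
ee_pos: [0.5902, 0.2169, 0.1174]
tcp_rot: [[-0.999, 0.037, 0.003], [0.037, 0.999, 0.001], [-0.003, 0.001, -1.0]]
ft_force: [-2.0, -1.1, 8.9]
opening: -0.002
grip_force: 4.4
```

Request:
send_rows --pt "0 0 -0.001 0 0 0 0"

```text
time: 15.15
ee_pos: [0.5903, 0.217, 0.117]
tcp_rot: [[-0.999, 0.037, 0.003], [0.037, 0.999, 0.001], [-0.003, 0.002, -1.0]]
ft_force: [-4.4, -2.0, 17.6]
opening: -0.001
grip_force: 8.8
```

Request:
send_rows --pt "0 0 -0.0005 0 0 0 0"

```text
time: 15.23
ee_pos: [0.5902, 0.217, 0.117]
tcp_rot: [[-0.999, 0.037, 0.004], [0.037, 0.999, 0.002], [-0.004, 0.002, -1.0]]
ft_force: [-4.6, -1.2, 16.7]
opening: -0.003
grip_force: 8.7
```

On the stop: z holds at 0.117 while the force rises. One more nudge, then back off and verify.

Request:
send_rows --pt "0 0 -0.0005 0 0 0 0" --pt "0 0 0 0 0 0 0"

```text
time: 15.4
ee_pos: [0.5902, 0.217, 0.117]
tcp_rot: [[-0.999, 0.037, 0.004], [0.037, 0.999, 0.002], [-0.004, 0.002, -1.0]]
ft_force: [-4.9, -2.1, 16.1]
opening: -0.001
grip_force: 8.4
```

Request:
send_rows --pt "0 0 0.005 0 0 0 0" --pt "0 0 0.02 0 0 0 0" --pt "0 0 0.035 0 0 0 0" --pt "0 0 0.035 0 0 0 0" --pt "-0.02 0 0.02 0 0 0 0" --pt "-0.035 0 0 0 0 0 0" --pt "-0.035 0 0 0 0 0 0" --pt "-0.035 -0.02 0 0 0 0 0" --pt "-0.02 -0.03 0 0 0 0 0" --pt "0 0 0 0 0 0 0" --pt "0 0 0 0 0 0 0"

```text
time: 16.32
ee_pos: [0.4437, 0.1658, 0.2292]
tcp_rot: [[-0.999, 0.038, 0.002], [0.038, 0.999, 0.001], [-0.002, 0.001, -1.0]]
ft_force: [-0.4, -0.2, 0.8]
opening: -0.001
grip_force: 0.0
```

```bash
python3 - <<'E'
from h import *
print(r.get_obs()["time"],r.get_obs()["ee_pos"]); t=[]
for n in ("scene","side"):
    p,d=cams.capture(n); W=cloud(n,d); x,y,z=W[...,0],W[...,1],W[...,2]; V=p.max(-1); ok=d>0
    b=ok&(x>.46)&(x<.72)&(abs(y-.216)<.05)&(z>.025)&(z<.04)&(V<100); print(n,"bar",b.sum(),rect(W[b]),np.median(z[b]))
    k=ok&(abs(x-.59)<.04)&(abs(y-.216)<.035)&(z>.095)&(V<80); print("  cap",k.sum(),rect(W[k]),np.percentile(z[k],[50,90]))
    c=p[180:300,330:490] if n=="scene" else p[250:370,200:360]
    t.append(cv2.resize(c,(400,300),interpolation=cv2.INTER_CUBIC))
cv2.imwrite("pics/end.png",np.hstack(t)[...,::-1])
E
```

```text
16.3167 [0.4436717  0.16582572 0.22917244]
scene bar 472 (array([593.1, 213.8]), array([ 32.2, 203.8]), 88.4) 0.03060927700734556
  cap 143 (array([593.1, 214.3]), array([38.6, 39.9]), 81.8) [0.11444266 0.11857304]
side bar 530 (array([589.2, 215.4]), array([ 35.9, 201.2]), 87.5) 0.03267975962044928
  cap 156 (array([587.9, 217.4]), array([30.6, 38.6]), 22.7) [0.1176579  0.12142795]
```

View pics/end.png

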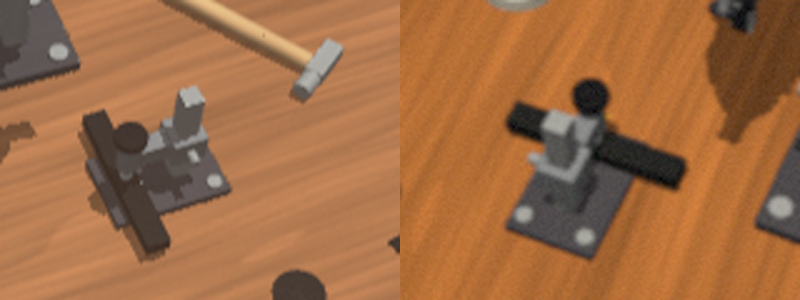

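The picture shows the head down on the bar, with the cap at about (130,137) in the left panel and about (592,97) in the right. The cap top is about 117 mm, the bar is centred to about 1 mm, and the arm is clear. Handing in.

```bash
python3 -c "
from h import *
print(r.sign_off())"
```

```text
the job is handed in; nothing more can be done
None
```

The thick bar lies flat on the gauge base, centred under the foot to about 1 mm, with the head pressed down to its stop. The job was handed in at about 16 s; no verdict came back.

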